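# Set the wide block incubator's lid half open

## Task

Two block incubators stand on the worktop, a wide one and a narrow one. Raise the lid of the wide one by its bar handle to half open, 45 degrees up from shut, and let go so that it stays standing there to air the block; leave the narrow one's lid shut.

Things in the scene. Friction and masses are not known exactly. Their poses are not given: they have to be found in the camera images.
- wide_incubator: the wide block incubator: white housing 130 deep x 200 wide x 72 high, fixed, grey lid on top (the narrow one is alike but 120 wide; either may stand left or right). Origin: centre of its underside, on the worktop. x points from front (display, handle) to rear, z up; turned up to 15 degrees from facing the robot. The lid's hinge axis runs along y through (+62, 0, +82) mm of this frame.
- wide_lid (a joint): angle of the wide incubator's lid in rad: 0 shut, grows as its front edge rises about the rear hinge; 0.785 is 45 degrees, stop at 1.6. Starts shut or up to 0.15 ajar. Stiff hinge: the lid stays at any angle where it is left; 3 to 6 N at the handle raise it. The lid is 130 x 200, 16 thick; its top face is 98 above the worktop when shut.
- wide_lid_handle (a point): middle of the wide lid's handle: a level round steel bar, diameter 10, 80 long, 45 ahead of the lid's front edge, on an arm at each end. With the lid shut it lies 172 ahead of the hinge axis and 30 above it (112 above the worktop, 14 above the lid's top); below it is free. The bar can turn between gripping fingers. Axes of the lid: x to the hinge, y along the bar, z off its top face.
- narrow_lid (a joint): angle of the narrow incubator's lid in rad: starts at 0, shut. Same kind of hinge, bar 60 long. To be left alone.

How it is judged:
By the outcome, as a careful person would: the job done as asked, in the order asked, and still so for the second after the job is handed in, with the robot touching nothing.
It also fails if it takes over 29 s, if anything falls off the work surface, if the arm or the gripper's body presses on something with over 40 N, if the wrist force passes 120 N, or if a joint passes its speed limit or range.

## Robot

A 6-joint arm with a two-finger parallel gripper is mounted at the origin on a cart in front of the work surface, level with it; the furniture and walls round the work are solid. World frame = base frame: x ahead of the robot, y to its left, z up, the work surface at z = 0. Lengths are in mm, angles in rad, forces in N, time in s.
With the tool pointing down it reaches from about 325 to 900 mm from the base axis. Payload 6.1 kg.
Tool frame: the origin (TCP) lies midway between the tips of the shut fingers; the grasp point (between the pads) lies 19 mm behind it; y points along the fingers, z is the direction in which the jaws open and shut, and the axes are right-handed (so a half turn about y gives the same grasp; the last joint's range is limited). The gripper opens to 87 mm and grips with 3 to 60 N. Pads are 19 mm wide; open, the fingers measure 117 mm over their backs; the gripper's body (75 mm by 190 mm) begins 51 mm behind the grasp point.
Start: joints at [-1.323, 0.22, 1.526, -0, 1.395, -0.126], TCP at [228.215, -581.836, 188.038] pointing down, gripper open.
Joint ranges: [-2.98, 2.98], [-0.91, 2.08], [0.09, 2.57], [-1.24, 4.39], [0.2, 2.65], [-2.68, 2.68]. Speed limits (rad/s): [2.57, 2.57, 3.01, 3.14, 3.14, 3.14].

## Interface

Orientations are given as a rotation vector (axis times angle).
In Python, from cell import bot, imaging, ticket gives the robot as it stands.
- The arm moves only by the tool play_rows, never from a script. Its argument "increments" is one flat list of numbers, 7 for each row, row after row: the shift along the tool's x, y, z in m, then the turn, a rotation vector about the tool's x, y, z in degrees, then the opening, from -1 (shut) to 1 (fully open). In form: [x, y, z, ax, ay, az, fingers, x, y, z, ax, ay, az, fingers, ...]. A call has exactly 10 rows; each row shifts and turns the commanded pose from where the row before left it, along the tool's axes as they then stand; what a row does not reach is not made up. A row lasts 1/8 s, in which the tool goes at most 62.5 mm and 10.7 degrees, less where a joint would pass 70% of its speed; a pose out of reach is approached as far as the arm can. A call with a gripper value outside its range is refused whole. The fingers move at their own pace and stop on an object; "squeeze" is the grip in N (left out, the last holds). Time passes only in rows, so rows that do not move let the fingers close, or fill a call up. It gives the time, the measured TCP pose, the force and the opening at its end, in the units of the state.
- bot.observe(): the state, without advancing time (a new reading comes with each control period).
- imaging.snapshot(name): name is "scene" or "top"; returns the picture (400x640x3 uint8, red, green, blue); there is no depth.
- imaging.camera_model(name): a dict with "K" (3x3 intrinsics, pixels), "camera_from_world" (4x4, takes a point from world to camera coordinates). Camera axes: x right, y up, looking along -z (the intrinsics and any distortion apply to the point x, -y, -z); pixel columns grow to the right and rows downward; lengths in mm; the calibration is good to about 2 mm. A picture is of the moment at which its call begins. camera_model takes no time and is no camera call.
- ticket.job_done(): hands the job in, once; it reports no verdict.
The state is a dict: "time_s": time; "q": joint angles; "joint_velocities": joint speeds; "tau": joint torques, N m; "tcp_pos": TCP position; "eef_rot": TCP orientation; "ft_force": force on the tool from outside, world axes, zero at the start; "torque": the same for the moment, N m; "opening": finger opening in mm.
Only numpy, scipy, OpenCV 4.12 (cv2) and the standard library are available. Lean on these libraries where they do the work, as an engineer would, in place of code of your own. Each camera call takes 0.05 s, during which the arm holds its last target.

## Working session

There is one attempt and no reset: what is moved stays moved. The work goes in short steps, Python scripts to look and compute and a tool call to move; the robot and the scene stay as the last step left them, time stands still between calls to the robot, and variables do not carry over. Pictures are saved under pics/ and viewed, and the job is handed in when it is done.

Besides the shell and the picture viewer there is one more tool, called as name(argument=value, ...) on one line, values as JSON. play_rows: Moves the arm, as the interface text tells. Its arguments: {"type":"object","properties":{"increments":{"type":"array"},"squeeze":{"type":"number"}},"required":["increments"]}

```bash
mkdir -p pics; ls
python3 - <<'E'
from cell import bot, imaging
import cv2, numpy as np
np.set_printoptions(precision=2,suppress=True)
s=bot.observe(); print(s)
for n in("scene","top"):
    im=imaging.snapshot(n); cv2.imwrite(f"pics/{n}0.png",im[:,:,::-1])
    m=imaging.camera_model(n); print(n,m)
E
```

```text
pics
{'time_s': 0.0, 'q': array([-1.32,  0.22,  1.53, -0.  ,  1.39, -0.13]), 'joint_velocities': array([ 0., -0., -0.,  0., -0.,  0.]), 'tau': array([  0.  , -49.46, -38.74,   0.07,   0.06,  -0.  ]), 'tcp_pos': array([ 228.03, -581.17,  186.91]), 'eef_rot': array([-0.38,  2.02, -2.02]), 'ft_force': array([ 0.46, -0.4 ,  0.72]), 'torque': array([0.04, 0.02, 0.03]), 'opening': 86.82996646962127}
scene {'K': array([[494.99,   0.  , 324.15],
       [  0.  , 494.99, 197.39],
       [  0.  ,   0.  ,   1.  ]]), 'camera_from_world': array([[  -0.73,   -0.68,   -0.01,  317.46],
       [   0.44,   -0.49,    0.76, -384.2 ],
       [  -0.52,    0.55,    0.65, -848.36],
       [   0.  ,    0.  ,    0.  ,    1.  ]])}
top {'K': array([[375.15,   0.  , 318.06],
       [  0.  , 375.15, 204.95],
       [  0.  ,   0.  ,   1.  ]]), 'camera_from_world': array([[  -0.16,   -0.99,   -0.  ,  -36.36],
       [   0.96,   -0.16,    0.22, -561.33],
       [  -0.22,    0.03,    0.98, -838.92],
       [   0.  ,    0.  ,    0.  ,    1.  ]])}
```

View pics/scene0.png

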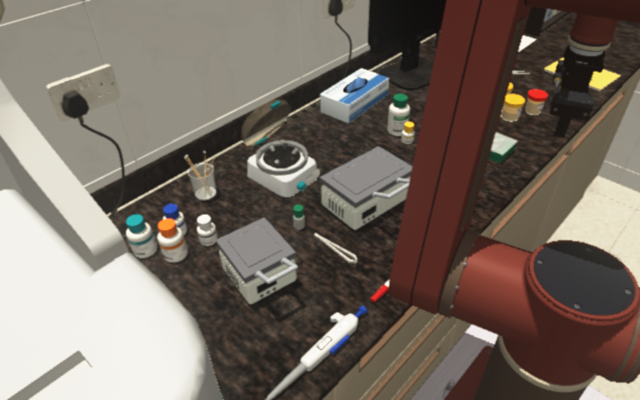

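View pics/top0.png

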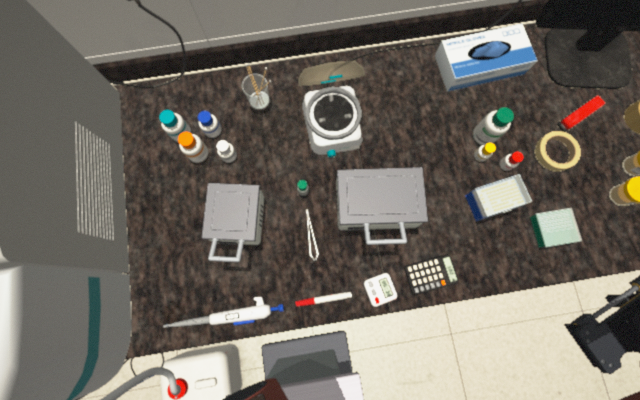

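The scene view shows the wide incubator at about (365,185), with its handle near (395,187) partly behind the arm. The top view shows it whole: lid at (382,195), handle bar near (386,241). The narrow one is at (233,212) in the top view. I'll zoom in on the wide one.

Run:
```python
import cv2, numpy as np
a=cv2.imread("pics/top0.png")[160:255,325:440]; b=cv2.imread("pics/scene0.png")[140:235,310:425]
cv2.imwrite("pics/z0.png",np.vstack([cv2.resize(x,None,fx=3.1,fy=3.1,interpolation=cv2.INTER_CUBIC)[:290] for x in(a,b)]))
cv2.imwrite("pics/z0.png",np.hstack([cv2.resize(x,(400,330),interpolation=cv2.INTER_CUBIC) for x in(a,b)]))
```

```text
(no output)
```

View pics/z0.png

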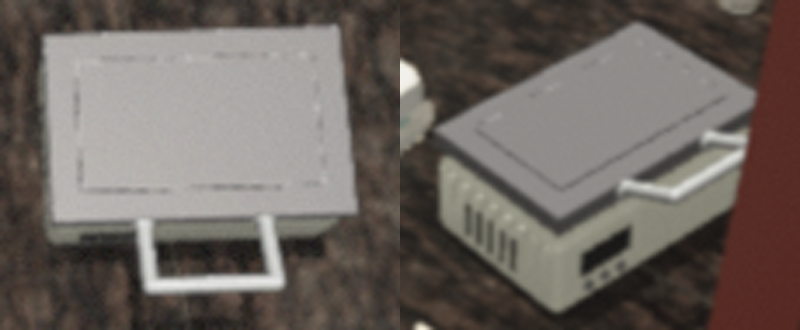

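```bash
cat > h.py <<'E'
import cv2, numpy as np
from cell import imaging
np.set_printoptions(precision=1,suppress=True)
C={n:imaging.camera_model(n) for n in("top","scene")}
def proj(n):
    m=C[n]; return m["K"]@np.diag([1,-1,-1])@m["camera_from_world"][:3]
def tri(pt,ps):
    X=cv2.triangulatePoints(proj("top"),proj("scene"),np.float64(pt).reshape(2,1),np.float64(ps).reshape(2,1)).ravel()
    X=X[:3]/X[3]; r=[]
    for n,p in(("top",pt),("scene",ps)):
        q=proj(n)@np.r_[X,1]; r.append(np.hypot(*(q[:2]/q[2]-p)))
    return X,r
def onz(n,p,z):
    P=proj(n); M=np.c_[P[:,0],P[:,1],P[:,2]*z+P[:,3]]
    h=np.linalg.solve(M,[*p,1]); return h[:2]/h[2]
E
python3 - <<'E'
from h import *
for n,(x0,x1,y0,y1) in dict(top=(328,436,160,250),scene=(312,405,140,232)).items():
    im=cv2.imread(f"pics/{n}0.png")[y0:y1,x0:x1].astype(int)
    print(n,[im[y-y0,x-x0] for x,y in ([(380,200),(350,200),(386,241),(369,232)] if n=="top" else [(365,170),(345,180),(395,191),(340,200)])])
print("guess pts")
for k,a,b in [("RL",(337.4,170.4),(320.4,177.4)),("RR",(422.2,167.8),(379,146.3)),("FL",(340.2,223.6),(356,202.7)),("barL",(368.1,242.6),(389,195.8))]:
    print(k,*tri(a,b))
for p in [(368.1,242.6),(405.8,241.2)]: print(onz("top",p,112))
for p in [(389,195.8),(408,183.2)]: print(onz("scene",p,112))
E
```

```text
top [array([171, 175, 179]), array([173, 178, 180]), array([222, 224, 223]), array([139, 141, 141])]
scene [array([139, 141, 144]), array([138, 141, 143]), array([207, 212, 212]), array([136, 151, 152])]
guess pts
RL [ 614.3 -185.2   97.9] [np.float64(0.06257538681712516), np.float64(0.03472638422814503)]
RR [ 587.8 -382.5   98.9] [np.float64(0.11536752174478061), np.float64(0.059462477574017146)]
FL [ 488.  -169.1  101. ] [np.float64(0.050579102419805656), np.float64(0.028938014591936474)]
barL [ 433.9 -220.   120.1] [np.float64(0.27187847207316995), np.float64(0.15247564394055965)]
[ 434.2 -221.5]
[ 423.6 -304.4]
[ 439.5 -227.8]
[ 433.8 -293.7]
```

Triangulation gives lid corners at z ≈ 98–101 and a 199 mm width, which matches the wide incubator. Next I'll refine the bar with masks in both views.

Run:
```python
from h import *
def line(n,box,th):
    x0,x1,y0,y1=box
    g=cv2.imread(f"pics/{n}0.png",0)[y0:y1,x0:x1]
    ys,xs=np.nonzero(g>th); w=g[ys,xs]
    vx,vy,cx,cy=cv2.fitLine(np.c_[xs+x0,ys+y0].astype(np.float32),cv2.DIST_HUBER,0,.01,.01).ravel()
    t=((xs+x0-cx)*vx+(ys+y0-cy)*vy); print(n,len(xs),vx,vy,cx,cy,"ends",(cx+vx*t.min(),cy+vy*t.min()),(cx+vx*t.max(),cy+vy*t.max()))
    return np.array([vx,vy,cx,cy])
lt=line("top",(364,410,238,247),180)
ls=line("scene",(388,408,178,199),185)
# intersect: back-projected scene plane with top rays at bar ends
ln=np.cross([ls[2],ls[3],1],[ls[2]+ls[0],ls[3]+ls[1],1]); pl=proj("scene").T@ln
P=proj("top"); c=-np.linalg.solve(P[:,:3],P[:,3])
pts=[]
for x in (368,372,387,402,406):
    y=lt[3]+(x-lt[2])*lt[1]/lt[0]
    d=np.linalg.solve(P[:,:3],[x,y,1]); s=-(pl[:3]@c+pl[3])/(pl[:3]@d); X=c+s*d; pts.append(X); print(x,y,X)
d=pts[-1]-pts[0]; print(np.linalg.norm(d),np.degrees(np.arctan2(d[0],-d[1])),"deg")
```

```text
top 131 0.9999683 -0.007960372 385.51797 240.98422 ends (np.float64(366.9930886684278), np.float64(241.13169206755893)) (np.float64(405.02251924864873), np.float64(240.8289540659013))
scene 66 0.82541615 -0.56452477 397.33798 189.2659 ends (np.float64(387.8380302436415), np.float64(195.76317765964455)) (np.float64(408.23844053688356), np.float64(181.81077685401695))
368 241.12367 [ 436.8 -220.9  119.1]
372 241.09183 [ 435.3 -229.4  120.4]
387 240.97243 [ 429.7 -260.9  125. ]
402 240.85301 [ 424.2 -292.2  129.5]
406 240.82117 [ 422.8 -300.4  130.7]
81.57291516034192 -9.996835124067895 deg
```

Run:
```python
from h import *
from cell import bot
from scipy.spatial.transform import Rotation as R
s=bot.observe(); r=R.from_rotvec(s["eef_rot"]); print(r.as_matrix().round(3))
yaw=np.radians(-7.4); 
for sg in(1,-1):
    z=sg*np.array([np.cos(yaw),np.sin(yaw),0]); y=np.array([0,0,-1]); G=np.c_[np.cross(y,z),y,z]
    print(sg,np.degrees((r.inv()*R.from_matrix(G)).as_rotvec()))
```

```text
[[-0.9 -0.   0.4]
 [-0.4  0.  -0.9]
 [-0.  -1.  -0. ]]
1 [  0.1 -61.2  -0.1]
-1 [  0.1 118.8   0.1]
```

Run:
```python
from cell import bot
import numpy as np
from scipy.spatial.transform import Rotation as R
s=bot.observe(); r=R.from_rotvec(s["eef_rot"]); print(r.inv().apply(np.array([427.8,-261.5,200])-s["tcp_pos"]))
```

```text
[-302.69843425  -12.49507814 -224.73255686]
```

play_rows(increments=[-0.015, -0.002, -0.011, 0, 0, 0, 0.0, -0.032, -0.002, -0.024, 0, 0, 0, 0.0, -0.036, -0.002, -0.027, 0, 0, 0, 0.0, -0.036, -0.002, -0.027, 0, 0, 0, 0.0, -0.036, -0.002, -0.027, 0, 0, 0, 0.0, -0.036, -0.002, -0.027, 0, 0, 0, 0.0, -0.036, 0, -0.027, 0, 0, 0, 0.0, -0.036, 0, -0.027, 0, 0, 0, 0.0, -0.027, 0, -0.02, 0, 0, 0, 0.0, -0.013, 0, -0.008, 0, 0, 0, 0.0], squeeze=30)

```text
time_s: 1.35
tcp_pos: [428.8, -259.4, 200.1]
eef_rot: [-0.384, 2.016, -2.015]
ft_force: [-0.0, 0.0, -0.9]
opening: 43.4
```

play_rows(increments=[0, 0, 0, 0, -6, 0, 0.0, 0, 0, 0, 0, -9, 0, 0.0, 0, 0, 0, 0, -9, 0, 0.0, 0, 0, 0, 0, -9, 0, 0.0, 0, 0, 0, 0, -9, 0, 0.0, 0, 0, 0, 0, -9, 0, 0.0, 0, 0, 0, 0, -6.2, 0, 0.0, 0, 0, 0, 0, -4, 0, 0.0, 0, 0, 0, 0, 0, 0, 0.0, 0, 0, 0, 0, 0, 0, 0.0])

```text
time_s: 2.6
tcp_pos: [428.0, -261.8, 200.0]
eef_rot: [-1.145, 1.305, -1.305]
ft_force: [-0.7, 0.2, 0.2]
opening: 43.9
```

```bash
cat > look.py <<'E'
import sys
from h import *
from cell import bot
k=sys.argv[1]
bx=dict(top=(328,443,160,255),scene=(310,440,130,235))
o=[]
for n in("scene","top"):
    im=imaging.snapshot(n)[:,:,::-1]; cv2.imwrite(f"pics/{n}{k}.png",im)
    x0,x1,y0,y1=bx[n]; o.append(cv2.resize(im[y0:y1,x0:x1],(400,330),interpolation=cv2.INTER_CUBIC))
cv2.imwrite(f"pics/z{k}.png",np.hstack(o))
from scipy.spatial.transform import Rotation as R
s=bot.observe(); r=R.from_rotvec(s["eef_rot"]); M=r.as_matrix()
print(s["time_s"],"tcp",s["tcp_pos"],"grasp",s["tcp_pos"]-19*M[:,1],"F",s["ft_force"],"open",s["opening"],"q",s["q"].round(2)); print(M.round(3))
E
python3 look.py 1
```

```text
2.7 tcp [ 428.  -261.8  200. ] grasp [ 428.  -261.8  219. ] F [ 0.6 -0.   0.3] open 43.26893151928699 q [-0.7 -0.1  1.8 -0.   1.4 -0.6]
[[-0.1 -0.   1. ]
 [-1.  -0.  -0.1]
 [ 0.  -1.  -0. ]]
```

View pics/z1.png

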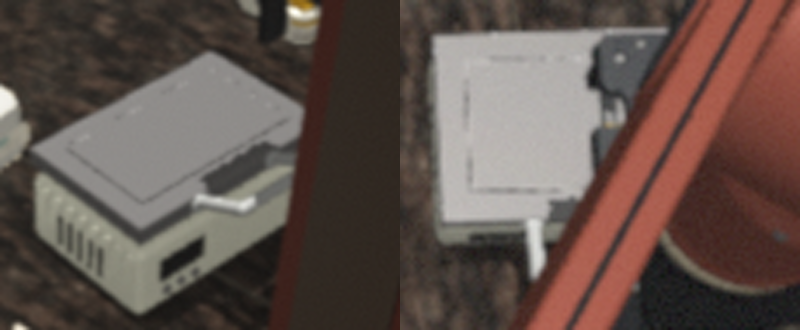

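View pics/scene1.png

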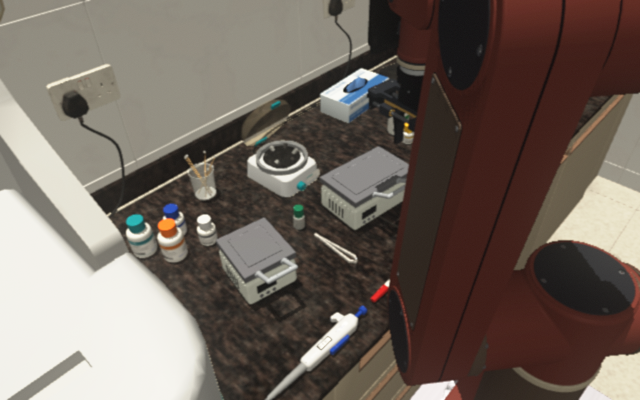

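The gripper is above the handle with its fingers across the bar. The scene view agrees, and the top view is partly blocked by the arm. Descending now.

play_rows(increments=[0, 0.008, 0, 0, 0, 0, 0.0, 0, 0.015, 0, 0, 0, 0, 0.0, 0, 0.018, 0, 0, 0, 0, 0.0, 0, 0.018, 0, 0, 0, 0, 0.0, 0, 0.015, 0, 0, 0, 0, 0.0, 0, 0.012, 0, 0, 0, 0, 0.0, 0, 0.008, 0, 0, 0, 0, 0.0, 0, 0.004, 0, 0, 0, 0, 0.0, 0, 0, 0, 0, 0, 0, 0.0, 0, 0, 0, 0, 0, 0, 0.0])

```text
time_s: 3.95
tcp_pos: [428.5, -262.0, 102.6]
eef_rot: [-1.145, 1.303, -1.304]
ft_force: [-0.7, 0.4, -0.1]
opening: 43.6
```

```bash
python3 look.py 2
```

```text
4.05 tcp [ 428.5 -262.   102.6] grasp [ 428.4 -262.   121.6] F [ 0.5 -0.2 -0.1] open 43.433608854472084 q [-0.7  0.   1.9  0.   1.2 -0.6]
[[-0.1  0.   1. ]
 [-1.  -0.  -0.1]
 [ 0.  -1.   0. ]]
```

View pics/z2.png

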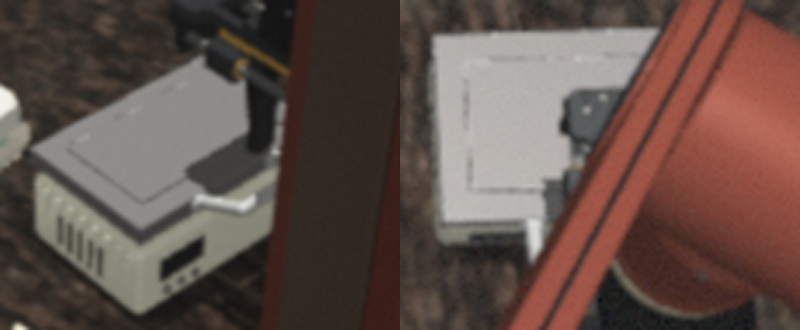

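No contact, and the rear finger sits between bar and lid. Closing now.

play_rows(increments=[0, 0, 0, 0, 0, 0, -0.4, 0, 0, 0, 0, 0, 0, -0.7, 0, 0, 0, 0, 0, 0, -0.9, 0, 0, 0, 0, 0, 0, -1, 0, 0, 0, 0, 0, 0, -1, 0, 0, 0, 0, 0, 0, -1, 0, 0, 0, 0, 0, 0, -1, 0, 0, 0, 0, 0, 0, -1, 0, 0, 0, 0, 0, 0, -1, 0, 0, 0, 0, 0, 0, -1], squeeze=25)

```text
time_s: 5.3
tcp_pos: [428.1, -261.7, 102.1]
eef_rot: [-1.145, 1.303, -1.304]
ft_force: [0.8, 0.3, -0.6]
opening: 0.6
```

```bash
python3 look.py 3
```

```text
5.4 tcp [ 428.2 -261.7  102. ] grasp [ 428.2 -261.7  121. ] F [0.9 0.  0.2] open 0.9887757121452049 q [-0.7  0.   1.9  0.   1.2 -0.6]
[[-0.1  0.   1. ]
 [-1.  -0.  -0.1]
 [ 0.  -1.   0. ]]
```

The fingers shut to under 1 mm, so the bar isn't between them. I'll look again before moving.

Run:
```python
from h import *
from cell import bot
b=cv2.imread("pics/scene3.png")[120:220,320:440]; b2=cv2.imread("pics/scene0.png")[120:220,320:440]
cv2.imwrite("pics/z3b.png",np.hstack([cv2.resize(x,(400,333),interpolation=cv2.INTER_CUBIC) for x in (b2,b)]))
s=bot.observe()
from scipy.spatial.transform import Rotation as R
M=R.from_rotvec(s["eef_rot"]).as_matrix()
for d in(0,-19,-70):
    for n in ("top","scene"):
        q=proj(n)@np.r_[s["tcp_pos"]+d*M[:,1],1]; print(d,n,q[:2]/q[2])
```

```text
0 top [385.7 242.9]
0 scene [401.5 194.1]
-19 top [387.2 241.8]
-19 scene [402.2 187.8]
-70 top [391.6 238.8]
-70 scene [404.3 170.2]
```

View pics/z3b.png

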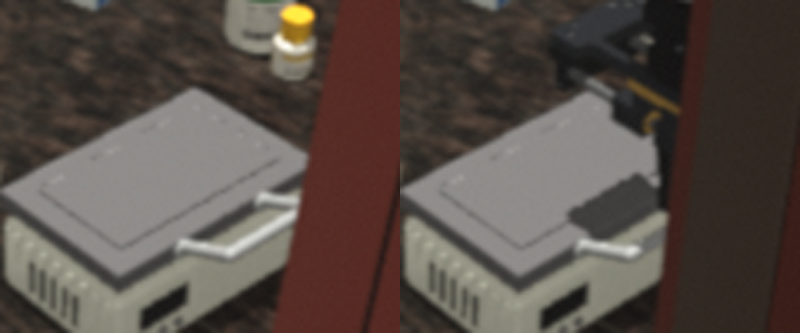

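View pics/top3.png

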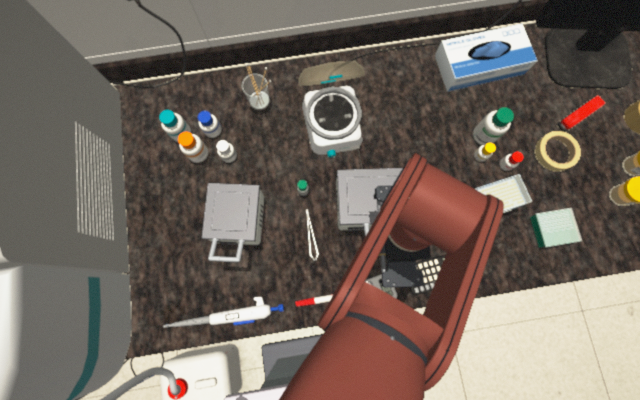

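play_rows(increments=[0, -0.001, 0, 0, 0, 0, -1, 0, -0.002, 0, 0, 0, 0, -1, 0, -0.002, 0, 0, 0, 0, -1, 0, -0.002, 0, 0, 0, 0, -1, 0, -0.002, 0, 0, 0, 0, -1, 0, -0.002, 0, 0, 0, 0, -1, 0, -0.002, 0, 0, 0, 0, -1, 0, -0.002, 0, 0, 0, 0, -1, 0, 0, 0, 0, 0, 0, -1, 0, 0, 0, 0, 0, 0, -1])

```text
time_s: 6.65
tcp_pos: [428.1, -261.7, 117.0]
eef_rot: [-1.145, 1.304, -1.303]
ft_force: [0.1, 1.9, -0.6]
opening: 0.9
```

```bash
python3 look.py 4
python3 - <<'E'
import cv2,numpy as np
f=lambda n,b:cv2.resize(cv2.imread(n)[b[2]:b[3],b[0]:b[1]],(390,320),interpolation=cv2.INTER_CUBIC)
cv2.imwrite("pics/c4.png",np.hstack([f("pics/scene3.png",(340,420,150,216)),f("pics/scene4.png",(340,420,150,216))]))
E
```

```text
6.75 tcp [ 428.1 -261.7  116.9] grasp [ 428.1 -261.7  135.9] F [-0.1  0.2 -0.3] open 0.603609705187453 q [-0.7 -0.   1.9  0.   1.2 -0.6]
[[-0.1 -0.   1. ]
 [-1.   0.  -0.1]
 [-0.  -1.  -0. ]]
```

View pics/c4.png

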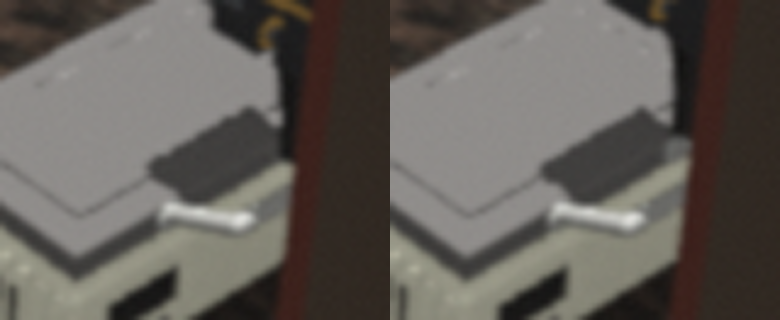

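Run:
```python
from h import *
from scipy.spatial.transform import Rotation as R
M=R.from_rotvec([-0.384,2.016,-2.015]).as_matrix(); t=np.array([228.03,-581.2,187])
o=[]
for n,b in (("scene",(520,640,40,140)),("top",(540,640,290,400))):
    im=cv2.imread(f"pics/{n}0.png"); s=3.3
    c=cv2.resize(im[b[2]:b[3],b[0]:b[1]],None,fx=s,fy=s,interpolation=cv2.INTER_CUBIC)
    for zz in(-43.5,0,43.5):
      for d in(0,-19,-70):
        q=proj(n)@np.r_[t+d*M[:,1]+zz*M[:,2],1]; p=q[:2]/q[2]; print(n,zz,d,p)
        cv2.circle(c,(int((p[0]-b[0]+.5)*s),int((p[1]-b[2]+.5)*s)),3,(0,255,0) if d==0 else (0,0,255),1)
    o.append(c)
h=max(x.shape[0] for x in o); o=[cv2.copyMakeBorder(x,0,h-x.shape[0],0,0,cv2.BORDER_CONSTANT) for x in o]
cv2.imwrite("pics/g0.png",np.hstack(o))
```

```text
scene -43.5 0 [554.1 147.8]
scene -43.5 -19 [556.5 140.9]
scene -43.5 -70 [563.3 121.6]
scene 0 0 [554.7 137.8]
scene 0 -19 [557.1 130.9]
scene 0 -70 [563.8 111.9]
scene 43.5 0 [555.3 128.2]
scene 43.5 -19 [557.7 121.5]
scene 43.5 -70 [564.2 102.6]
top -43.5 0 [558.8 324.7]
top -43.5 -19 [565.2 325.7]
top -43.5 -70 [583.9 328.5]
top 0 0 [576.6 312.6]
top 0 -19 [583.3 313.2]
top 0 -70 [603.3 315.1]
top 43.5 0 [594.1 300.6]
top 43.5 -19 [601.2 300.9]
top 43.5 -70 [622.5 301.8]
```

View pics/g0.png

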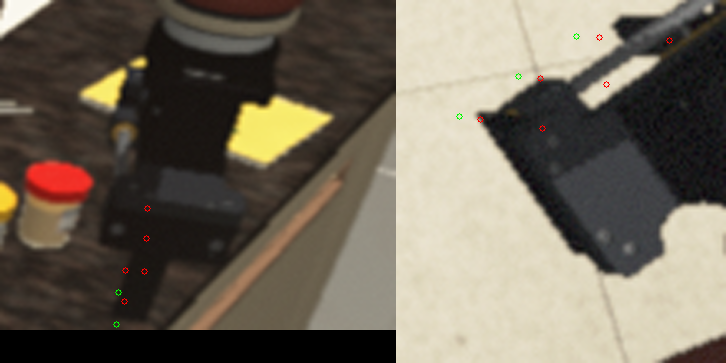

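The projected TCP lies beyond the visible fingertips. I'll measure where the tips really are, using two views.

Run:
```python
from h import *
o=[]
for n,b in (("scene",(540,600,90,160)),("top",(555,615,280,350))):
    im=cv2.imread(f"pics/{n}0.png"); s=6.5
    im=np.clip(im.astype(float)*2.0,0,255).astype(np.uint8)
    o.append(cv2.resize(im[b[2]:b[3],b[0]:b[1]],None,fx=s,fy=s,interpolation=cv2.INTER_CUBIC))
cv2.imwrite("pics/g1.png",np.hstack(o))
```

```text
(no output)
```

View pics/g1.png

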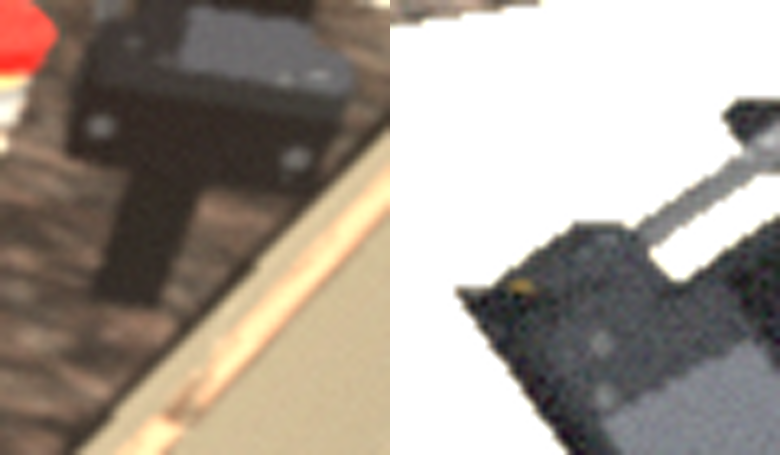

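Run:
```python
from h import *
from scipy.spatial.transform import Rotation as R
M=R.from_rotvec([-0.384,2.016,-2.015]).as_matrix(); t=np.array([228.1,-581.5,187.5])
for a in [(554.3,135.4),(559,136.2),(563.8,136.9)]:
    X,r=tri((565.8,324.6),a); print(X,r,"in tool",M.T@(X-t))
```

```text
[ 217.7 -531.7  223.1] [np.float64(0.560056546802796), np.float64(0.2876061336012555)] in tool [ -8.6 -35.6 -50.1]
[ 212.1 -536.7  219.9] [np.float64(2.9433026000807065), np.float64(1.5029073064066243)] in tool [ -1.6 -32.4 -47.5]
[ 206.5 -541.7  217.1] [np.float64(6.555876191861981), np.float64(3.3265481034273616)] in tool [  5.4 -29.6 -45. ]
```

Run:
```python
from h import *
from scipy.spatial.transform import Rotation as R
M=R.from_rotvec([-1.145,1.304,-1.304]).as_matrix()
o=[]
for k,z in ((2,102.6),(3,102),(4,117)):
    b=(360,416,140,205); s=4.7
    im=cv2.imread(f"pics/scene{k}.png"); im=np.clip(im.astype(float)*2.0,0,255).astype(np.uint8)
    c=cv2.resize(im[b[2]:b[3],b[0]:b[1]],None,fx=s,fy=s,interpolation=cv2.INTER_CUBIC)
    t=np.array([428.2,-261.8,z])
    zo=21.7 if k==2 else 0
    for x in(-9.5,9.5):
      for d in(0,-20,-33):
        q=proj("scene")@np.r_[t+d*M[:,1]+(zo+15)*M[:,2]+x*M[:,0],1]; p=q[:2]/q[2]
        cv2.circle(c,(int((p[0]-b[0]+.5)*s),int((p[1]-b[2]+.5)*s)),2,{0:(0,255,0),-20:(0,0,255),-33:(255,0,0)}[d],1)
    o.append(c)
cv2.imwrite("pics/g4.png",np.hstack(o))
```

```text
(no output)
```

View pics/g4.png

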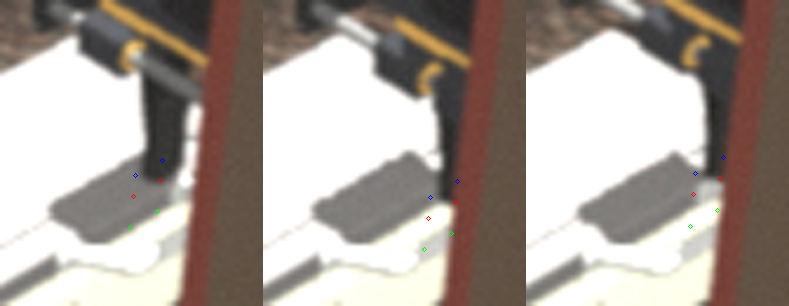

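Measurement: the real fingertips sit about 32 mm short of the reported TCP along the tool axis. That explains the miss, since the tips closed at z ≈ 133, just above the bar. I'll open, go to reported TCP z ≈ 72 (tips ≈ 104), which is clear under either reading, and close.

play_rows(increments=[0, 0, 0, 0, 0, 0, 0.0, 0, 0, 0, 0, 0, 0, 0.0, 0, 0, 0, 0, 0, 0, 0.0, 0, 0, 0, 0, 0, 0, 0.0, 0, 0.008, 0, 0, 0, 0, 0.0, 0, 0.01, 0, 0, 0, 0, 0.0, 0, 0.01, 0, 0, 0, 0, 0.0, 0, 0.01, 0, 0, 0, 0, 0.0, 0, 0.006, 0, 0, 0, 0, 0.0, 0, 0, 0, 0, 0, 0, 0.0])

```text
time_s: 8.0
tcp_pos: [427.8, -261.4, 72.3]
eef_rot: [-1.146, 1.305, -1.302]
ft_force: [-0.1, 1.1, -0.9]
opening: 43.4
```

```bash
python3 look.py 5
python3 - <<'E'
from h import *
im=cv2.imread("pics/scene5.png"); im=np.clip(im.astype(float)*1.6,0,255).astype(np.uint8)
cv2.imwrite("pics/g5.png",cv2.resize(im[130:210,350:420],None,fx=7,fy=7,interpolation=cv2.INTER_CUBIC))
E
```

```text
8.1 tcp [ 428.3 -261.9   73.2] grasp [ 428.3 -261.9   92.2] F [-0.2 -0.7  0.4] open 43.31702102537568 q [-0.7  0.   1.9 -0.   1.1 -0.6]
[[-0.1  0.   1. ]
 [-1.  -0.  -0.1]
 [ 0.  -1.   0. ]]
```

View pics/g5.png

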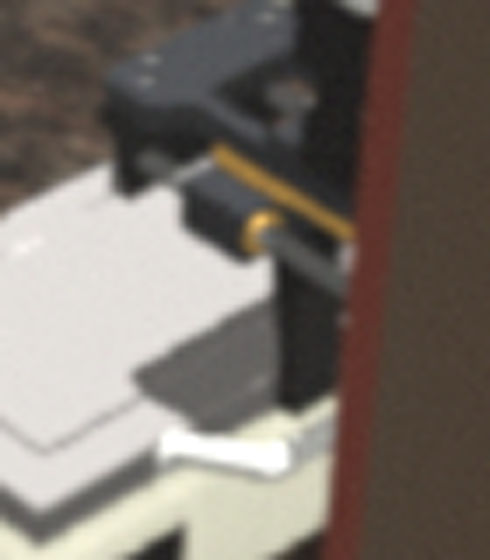

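The finger now reaches down beside the lid edge, next to the bar, without contact. Closing.

play_rows(increments=[0, 0, 0, 0, 0, 0, -0.4, 0, 0, 0, 0, 0, 0, -0.7, 0, 0, 0, 0, 0, 0, -1, 0, 0, 0, 0, 0, 0, -1, 0, 0, 0, 0, 0, 0, -1, 0, 0, 0, 0, 0, 0, -1, 0, 0, 0, 0, 0, 0, -1, 0, 0, 0, 0, 0, 0, -1, 0, 0, 0, 0, 0, 0, -1, 0, 0, 0, 0, 0, 0, -1], squeeze=25)

```text
time_s: 9.35
tcp_pos: [431.6, -262.3, 73.8]
eef_rot: [-1.141, 1.298, -1.308]
ft_force: [11.7, -0.9, -5.6]
opening: 9.0
```

```bash
python3 look.py 6
```

```text
9.45 tcp [ 431.6 -262.3   73.8] grasp [ 431.5 -262.3   92.8] F [12.  -0.9 -5.7] open 8.553617107622511 q [-0.7  0.   1.9  0.   1.1 -0.6]
[[-0.1  0.   1. ]
 [-1.  -0.  -0.1]
 [ 0.  -1.   0. ]]
```

The bar is gripped (opening ≈ 9). The 12 N along x shows it sits about 3.5 mm further back than commanded, so I'll build that into the lift arc. First leg goes to about 0.72 rad.

play_rows(increments=[0, -0.008, 0.005, 0, 0, 0, -1, 0, -0.012, 0.0045, 0, 0, 0, -1, 0, -0.013, 0.0055, 0, 0, 0, -1, 0, -0.0125, 0.006, 0, 0, 0, -1, 0, -0.012, 0.007, 0, 0, 0, -1, 0, -0.0115, 0.008, 0, 0, 0, -1, 0, -0.0105, 0.009, 0, 0, 0, -1, 0, -0.01, 0.01, 0, 0, 0, -1, 0, -0.008, 0.0095, 0, 0, 0, -1, 0, 0, 0, 0, 0, 0, -1])

```text
time_s: 10.7
tcp_pos: [488.2, -270.1, 175.0]
eef_rot: [-1.152, 1.31, -1.3]
ft_force: [-25.1, 6.6, 27.1]
opening: 9.2
```

```bash
python3 look.py 7
```

```text
10.8 tcp [ 488.2 -270.   175. ] grasp [ 488.3 -270.   194. ] F [-24.3   6.   25.4] open 9.009257647239682 q [-0.6  0.1  1.7 -0.   1.4 -0.5]
[[-0.1 -0.   1. ]
 [-1.   0.  -0.1]
 [ 0.  -1.  -0. ]]
```

View pics/scene7.png

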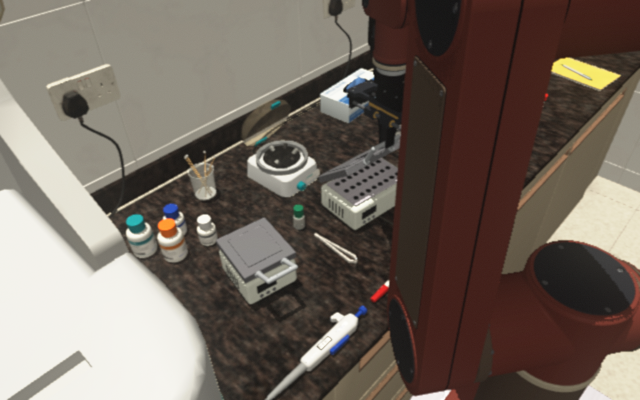

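View pics/top7.png

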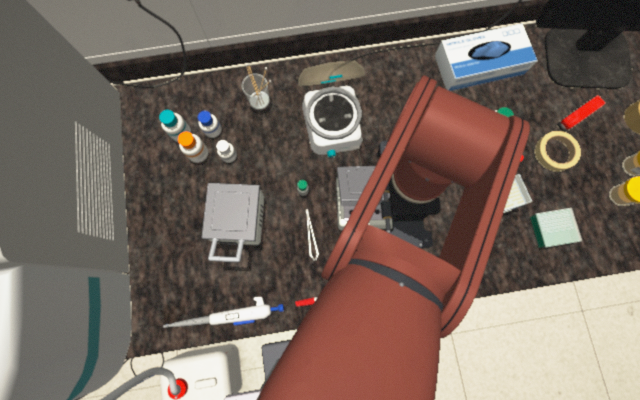

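The lid is up. The force points radially outward from the hinge, so my path cut slightly inside the arc. I'll measure the lid angle from the images, then continue and relieve that load.

Run:
```python
from h import *
o=[]
for n,b in (("scene",(310,410,120,230)),("top",(325,425,145,255))):
    im=cv2.imread(f"pics/{n}7.png"); im=np.clip(im.astype(float)*1.3,0,255).astype(np.uint8)
    o.append(cv2.resize(im[b[2]:b[3],b[0]:b[1]],None,fx=4,fy=4,interpolation=cv2.INTER_CUBIC))
cv2.imwrite("pics/g7.png",np.hstack(o))
```

View pics/g7.png

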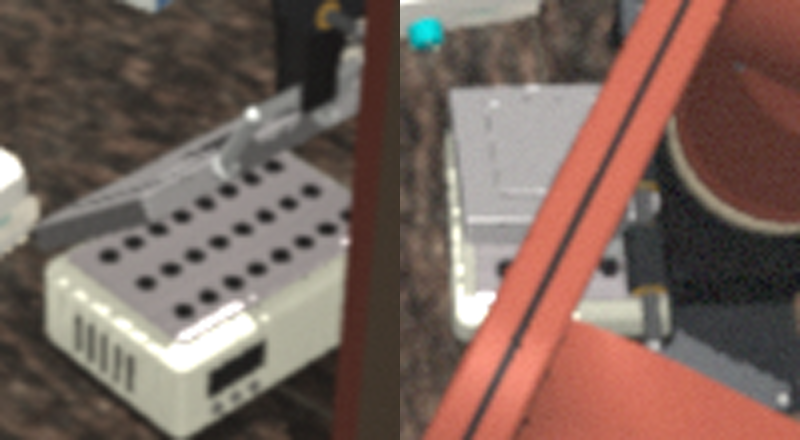

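Run:
```python
from h import *
ax=np.array([np.cos(np.radians(-7.4)),np.sin(np.radians(-7.4))])
F,r=tri((341.8,199),(346.2,170)); B,r2=tri((337.2,167),(319.5,175.7)); print(F,r,B,r2)
d=B-F; print(np.linalg.norm(d),np.arctan2(-d[2],d[:2]@ax))
H=np.array([598,-283.5]); fx=(F[:2]-H)@ax; print("front rel hinge",fx,F[2]-82, "theta", np.arctan2(F[2]-82,-fx)-np.arctan2(16,127))
```

```text
[ 526.7 -176.7  170.9] [np.float64(0.7840326473293943), np.float64(0.425926442239461)] [ 620.6 -187.2   99.1] [np.float64(0.8890146570568398), np.float64(0.493613949777255)]
118.68473320978029 0.6506750342208525
front rel hinge -84.44325192690283 88.94862372033063 theta 0.686052085300049
```

play_rows(increments=[0, -0.004, 0.0, 0, 0, 0, -1, 0, -0.003, 0.0015, 0, 0, 0, -1, 0, -0.003, 0.003, 0, 0, 0, -1, 0, -0.003, 0.003, 0, 0, 0, -1, 0, -0.003, 0.003, 0, 0, 0, -1, 0, 0, 0, 0, 0, 0, -1, 0, 0, 0, 0, 0, 0, -1, 0, 0, 0, 0, 0, 0, -1, 0, 0, 0, 0, 0, 0, -1, 0, 0, 0, 0, 0, 0, -1])

```text
time_s: 12.05
tcp_pos: [502.4, -271.9, 186.9]
eef_rot: [-1.146, 1.303, -1.304]
ft_force: [-2.9, -5.3, -2.7]
opening: 9.0
```

```bash
python3 look.py 8;  python3 - <<'E'
from h import *
o=[]
for n,b in (("scene",(310,410,110,210)),("top",(325,425,135,235))):
    im=cv2.imread(f"pics/{n}8.png"); im=np.clip(im.astype(float)*1.3,0,255).astype(np.uint8)
    o.append(cv2.resize(im[b[2]:b[3],b[0]:b[1]],None,fx=4,fy=4,interpolation=cv2.INTER_CUBIC))
cv2.imwrite("pics/g8.png",np.hstack(o))
E
```

```text
12.15 tcp [ 502.4 -271.9  186.9] grasp [ 502.4 -271.9  205.9] F [-3.  -4.2 -2.4] open 9.100269077954634 q [-0.6  0.1  1.7 -0.   1.4 -0.5]
[[-0.1 -0.   1. ]
 [-1.  -0.  -0.1]
 [ 0.  -1.   0. ]]
```

View pics/g8.png

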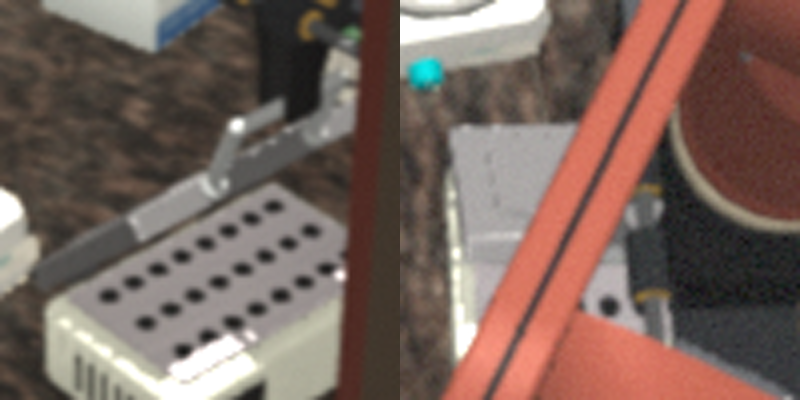

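Run:
```python
from h import *
ax=np.array([np.cos(np.radians(-7.4)),np.sin(np.radians(-7.4))])
for ft,fs in (((342.5,194),(343,164.3)),((342.5,193),(343,164)),((342.2,194.5),(342.7,165))):
    F,r=tri(ft,fs); H=np.array([598,-283.5]); fx=(F[:2]-H)@ax; print(F,r,"front rel hinge",fx,F[2]-82,"theta",np.arctan2(F[2]-82,-fx)-np.arctan2(16,127))
```

```text
[ 536.2 -178.1  181.1] [np.float64(0.051899488656167114), np.float64(0.027859743831277383)] front rel hinge -74.82347822972838 99.0916495671249 theta 0.7987192394522432
[ 537.7 -179.   180.8] [np.float64(0.37063875293010085), np.float64(0.19913519733092944)] front rel hinge -73.28540579843202 98.82592913854106 theta 0.8073944252699978
[ 536.  -177.2  179.7] [np.float64(0.2623733919639144), np.float64(0.14093573894650482)] front rel hinge -75.19182033361653 97.71563098204302 theta 0.7896098903339881
```

Image (0.79–0.81) and arc kinematics (0.784) agree on about 45°, and the residual force is small. Releasing, then rising straight up.

play_rows(increments=[0, 0, 0, 0, 0, 0, -0.6, 0, 0, 0, 0, 0, 0, -0.3, 0, 0, 0, 0, 0, 0, 0.0, 0, 0, 0, 0, 0, 0, 0.0, 0, -0.008, 0, 0, 0, 0, 0.0, 0, -0.015, 0, 0, 0, 0, 0.0, 0, -0.025, 0, 0, 0, 0, 0.0, 0, -0.025, 0, 0, 0, 0, 0.0, 0, -0.015, 0, 0, 0, 0, 0.0, 0, 0, 0, 0, 0, 0, 0.0])

```text
time_s: 13.4
tcp_pos: [503.3, -271.9, 276.5]
eef_rot: [-1.145, 1.301, -1.306]
ft_force: [0.1, -0.6, 0.7]
opening: 43.8
```

```bash
python3 look.py 9
```

```text
13.5 tcp [ 502.3 -271.2  273.9] grasp [ 502.3 -271.2  292.9] F [-0.   0.6 -0.3] open 43.830380720436104 q [-0.6  0.1  1.6  0.   1.5 -0.5]
[[-0.1 -0.   1. ]
 [-1.   0.  -0.1]
 [-0.  -1.  -0. ]]
```

View pics/z9.png

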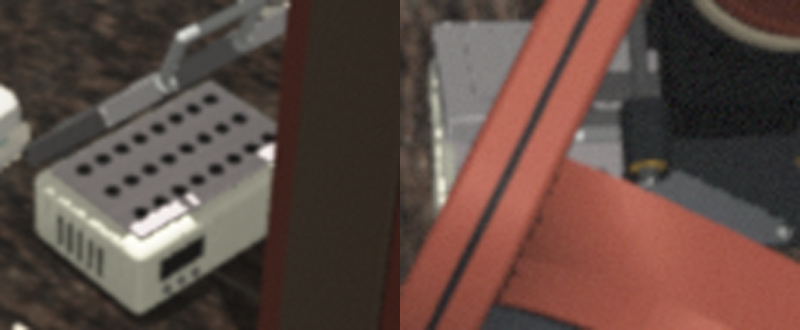

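The lid stays standing and the tool is clear. I'll move the arm aside for an unobstructed check from both views.

play_rows(increments=[0.015, 0, 0, 0, 0, 0, 0.0, 0.03, 0, -0.015, 0, 0, 0, 0.0, 0.035, 0, -0.03, 0, 0, 0, 0.0, 0.035, 0, -0.03, 0, 0, 0, 0.0, 0.035, 0, -0.03, 0, 0, 0, 0.0, 0.035, 0, -0.03, 0, 0, 0, 0.0, 0.035, 0, -0.03, 0, 0, 0, 0.0, 0.03, 0, -0.015, 0, 0, 0, 0.0, 0.015, 0, 0, 0, 0, 0, 0.0, 0, 0, 0, 0, 0, 0, 0.0])

```text
time_s: 14.75
tcp_pos: [289.7, -511.5, 273.5]
eef_rot: [-1.144, 1.305, -1.303]
ft_force: [0.3, 1.3, -0.6]
opening: 43.4
```

```bash
python3 look.py 10;  python3 - <<'E'
from h import *
o=[]
for n,b in (("scene",(310,430,110,210)),("top",(325,435,130,240))):
    im=cv2.imread(f"pics/{n}10.png"); im=np.clip(im.astype(float)*1.3,0,255).astype(np.uint8)
    o.append(cv2.resize(im[b[2]:b[3],b[0]:b[1]],(400,int(400*(b[3]-b[2])/(b[1]-b[0]))),interpolation=cv2.INTER_CUBIC))
h=max(x.shape[0] for x in o); o=[cv2.copyMakeBorder(x,0,h-x.shape[0],0,0,cv2.BORDER_CONSTANT) for x in o]
cv2.imwrite("pics/g10.png",np.hstack(o))
E
```

```text
14.85 tcp [ 290.6 -510.4  274. ] grasp [ 290.6 -510.4  293. ] F [-0.2 -0.4 -0.4] open 43.79704609645503 q [-1.2  0.1  1.5  0.   1.5 -1.1]
[[-0.1 -0.   1. ]
 [-1.   0.  -0.1]
 [-0.  -1.  -0. ]]
```

View pics/g10.png

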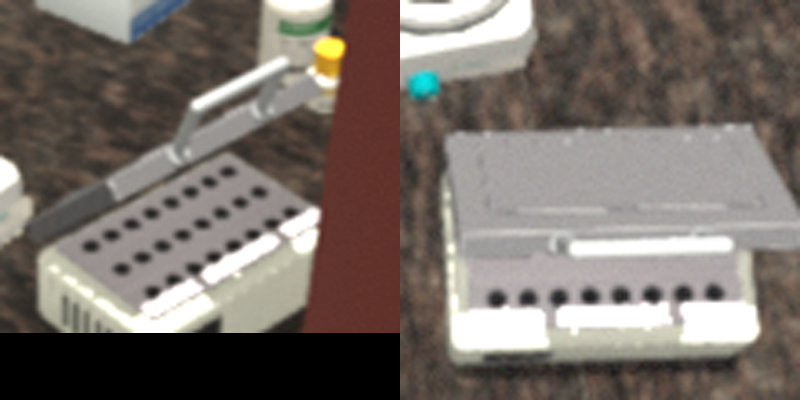

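View pics/scene10.png

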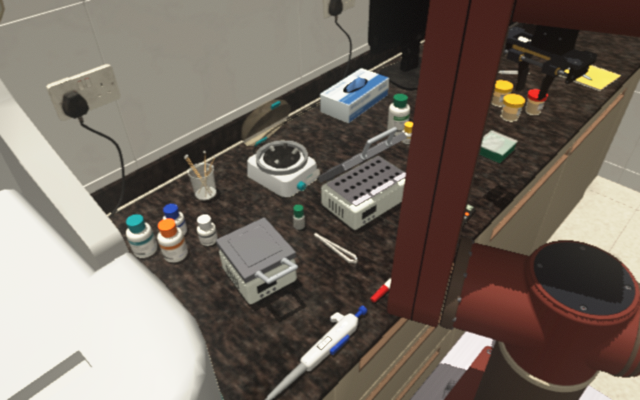

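Run:
```python
from h import *
ax=np.array([np.cos(np.radians(-7.4)),np.sin(np.radians(-7.4))]); H=np.array([598,-283.5])
def th(X,a0): 
    f=(X[:2]-H)@ax; return np.hypot(f,X[2]-82),np.arctan2(X[2]-82,-f)-a0
for k,a,b,a0 in (("barL",(371.8,197.7),(368.5,141.2),np.arctan2(30,172)),("barR",(416.6,196.8),(396.1,128.6),np.arctan2(30,172)),("FL",(342.3,195.5),(342.6,165.8),np.arctan2(16,127))):
    X,r=tri(a,b); print(k,X,r,th(X,a0))
# bar mask lines, both views
def line(n,box,t):
    x0,x1,y0,y1=box; g=cv2.imread(f"pics/{n}10.png",0)[y0:y1,x0:x1]; ys,xs=np.nonzero(g>t)
    l=cv2.fitLine(np.c_[xs+x0,ys+y0].astype(np.float32),cv2.DIST_HUBER,0,.01,.01).ravel(); print(n,len(xs),l); return l
lt=line("top",(372,416,193,202),205); ls=line("scene",(369,396,126,146),175)
ln=np.cross([ls[2],ls[3],1],[ls[2]+ls[0],ls[3]+ls[1],1]); pl=proj("scene").T@ln
P=proj("top"); c=-np.linalg.solve(P[:,:3],P[:,3])
for x in (375,394,412):
    y=lt[3]+(x-lt[2])*lt[1]/lt[0]; d=np.linalg.solve(P[:,:3],[x,y,1]); X=c-(pl[:3]@c+pl[3])/(pl[:3]@d)*d; print(x,X,th(X,np.arctan2(30,172)))
```

```text
barL [ 507.  -228.2  231. ] [np.float64(0.27235928607843835), np.float64(0.13905725107298844)] (np.float64(178.0057063919522), np.float64(0.8193801397518878))
barR [ 496.  -315.7  225.8] [np.float64(0.0559648922306139), np.float64(0.027711040873904393)] (np.float64(173.4537526771488), np.float64(0.8047956096757208))
FL [ 535.  -176.6  178.1] [np.float64(0.7324732623822782), np.float64(0.39341569093321355)] (np.float64(122.67642132274267), np.float64(0.7752475698927326))
top 96 [  1.   -0.  394.2 197.2]
scene 60 [  0.9  -0.4 380.4 134.8]
375 [ 505.9 -233.7  232.3] (np.float64(179.24364412135807), np.float64(0.8216955813503162))
394 [ 501.1 -270.5  231.9] (np.float64(178.9801518943618), np.float64(0.8199265264861899))
412 [ 496.4 -305.3  231.5] (np.float64(178.730669468998), np.float64(0.81824354463847))
```

Estimates cluster at 0.775–0.82. I'll check directly whether the lid shifted on release by tracking the lid corner patch between pictures 8 (held), 9 and 10 (free).

Run:
```python
from h import *
for n,b in (("scene",(334,366,150,175)),("top",(334,352,184,206)),("scene",(320,345,205,225))):
    g=lambda k:np.float32(cv2.imread(f"pics/{n}{k}.png",0)[b[2]:b[3],b[0]:b[1]])
    for k in(9,10): print(n,b,k,cv2.phaseCorrelate(g(8),g(k)),np.abs(g(8)-g(k)).mean())
# edge-line in both views of pic 10: front top edge of lid (dark/bright strip)
im=cv2.imread("pics/top10.png",0); print(im[186:204:1,[350,360,425]].T)
im=cv2.imread("pics/scene10.png",0); print(im[150:176,[345,350,355]].T)
```

```text
scene (334, 366, 150, 175) 9 ((-0.020004684278962515, 0.5207188743671001), 0.9786196979880333) 0.7925
scene (334, 366, 150, 175) 10 ((0.018595836933206655, 0.5693552626218814), 0.9949310833215713) 1.1675
top (334, 352, 184, 206) 9 ((-0.2905442890684249, -0.05226787111843478), 0.8411076996061537) 3.689394
top (334, 352, 184, 206) 10 ((0.021485793166389655, -0.08459595347741278), 0.9460781862338384) 3.8888888
scene (320, 345, 205, 225) 9 ((0.45677610712181504, 0.028659250568839667), 0.99869655585289) 0.708
scene (320, 345, 205, 225) 10 ((0.5054779419132451, 0.04764823749748004), 1.0022367460727692) 0.752
[[128 125 124 125 123 125 127 144 144 129 124 121 122 119 118 126 134 136]
 [125 134 131 124 124 127 129 151 146 124 122 120 120 121 115 128 135 134]
 [116 123 125 126 127 144 139 125 122 123 121 118  94  72  73  72  67  72]]
[[ 46  45  40  37  43  58  65  66  61  56  65  95 118 118 116 118 119 120
  123 119  81  58  78 105 116 116]
 [ 54  54  49  41  35  39  51  61  84 114 123 114 115 115 115 116 115 100
   60  61  97 119 117 115 110  92]
 [ 45  47  46  44  58  95 129 131 120 116 116 115 114 115 105  79  77  98
  113 116 114 108  78  38  29  60]]
```

Run:
```python
from h import *
ax=np.array([np.cos(np.radians(-7.4)),np.sin(np.radians(-7.4))]); H=np.array([598,-283.5])
a=[]
def edge(n,cols,r0,r1,mode):
    im=cv2.GaussianBlur(cv2.imread(f"pics/{n}10.png",0),(3,1),0).astype(float); pts=[]
    for c in cols:
        lo,hi=r0(c),r1(c); col=im[lo:hi,c]; 
        if mode=="peak": i=np.argmax(col); w=col-col.min(); y=lo+(np.arange(len(col))[max(0,i-1):i+2]@w[max(0,i-1):i+2])/w[max(0,i-1):i+2].sum()
        else:
            g=np.clip(np.diff(col),0,None); i=np.argmax(g); s=slice(max(0,i-1),i+2); y=lo+.5+(np.arange(len(g))[s]@g[s])/g[s].sum()
        pts.append((c,y))
    l=cv2.fitLine(np.float32(pts),cv2.DIST_HUBER,0,.01,.01).ravel(); print(n,l); return l
lt=edge("top",list(range(346,366))+list(range(418,430)),lambda c:189,lambda c:197,"peak")
ls=edge("scene",range(345,360),lambda c:int(161-(c-345)*.6-4),lambda c:int(161-(c-345)*.6+4),"grad")
ln=np.cross([ls[2],ls[3],1],[ls[2]+ls[0],ls[3]+ls[1],1]); pl=proj("scene").T@ln
P=proj("top"); c=-np.linalg.solve(P[:,:3],P[:,3])
for x in (343,352,360):
    y=lt[3]+(x-lt[2])*lt[1]/lt[0]; d=np.linalg.solve(P[:,:3],[x,y,1]); X=c-(pl[:3]@c+pl[3])/(pl[:3]@d)*d
    f=(X[:2]-H)@ax; print(X,np.hypot(f,X[2]-82),np.arctan2(X[2]-82,-f)-np.arctan2(16,127))
```

```text
top [  1.   -0.  382.9 192.6]
scene [  0.9  -0.5 351.5 157. ]
[ 534.3 -178.4  189.6] 132.17808548634085 0.8261026119700949
[ 531.5 -196.6  191.2] 133.7020498276429 0.8300792475358953
[ 529.  -212.8  192.5] 135.0532588066021 0.8335259497349498
```

Run:
```python
from h import *
from scipy.optimize import brentq
ya=np.radians(-7.4); ax=np.array([np.cos(ya),np.sin(ya),0]); ay=np.array([-np.sin(ya),np.cos(ya),0]); H=np.array([598,-283.5,82]); uz=np.array([0,0,1])
def pt(th,x,z,y): return H+ax*(-x*np.cos(th)+z*np.sin(th))+uz*(x*np.sin(th)+z*np.cos(th))+ay*y
def pr(n,X): q=proj(n)@np.r_[X,1]; return q[:2]/q[2]
def solve(n,l,x,z,y):
    f=lambda th:np.cross(l[:2],pr(n,pt(th,x,z,y))-l[2:])
    return brentq(f,th0-.3,th0+.3) if f(th0-.3)*f(th0+.3)<0 else None
th0=.785
print("final bar top",solve("top",np.array([1,-.02,394.2,197.2]),172,30,0),"scene",solve("scene",np.array([.905,-.425,380.4,134.8]),172,30,20))
print("final edge top",solve("top",np.array([1,-.03,355.,193.4]),127,16,60),"scene",solve("scene",np.array([.87,-.5,351.5,157.]),127,16,80))
th0=.05
print("init bar top",solve("top",np.array([1,-.01,385.5,241.0]),172,30,0),"scene",solve("scene",np.array([.825,-.5645,397.34,189.27]),172,30,25))
print("init FL/edge",solve("top",np.array([1,-.03,340.2,223.6]),127,16,100),solve("scene",np.array([.87,-.5,356,202.7]),127,16,100))
```

```text
final bar top 0.8114581913557877 scene 0.8287781210353808
final edge top 0.8130584846059918 scene 0.8367250978926093
init bar top 0.06627952931638258 scene 0.06375821684714988
init FL/edge 0.08799396459012959 0.04539658624490679<stdin>:7: DeprecationWarning: Arrays of 2-dimensional vectors are deprecated. Use arrays of 3-dimensional vectors instead. (deprecated in NumPy 2.0)
```

Images read about 0.82 and kinematics 0.785. The narrow lid is known to be at 0, so I'll use it as a reference to find the image method's bias.

Run:
```python
from h import *
o=[]
for n,b in (("scene",(210,305,215,305)),("top",(195,275,175,270))):
    im=cv2.imread(f"pics/{n}10.png"); im=np.clip(im.astype(float)*1.3,0,255).astype(np.uint8)
    o.append(cv2.resize(im[b[2]:b[3],b[0]:b[1]],None,fx=4.4,fy=4.4,interpolation=cv2.INTER_CUBIC))
h=max(x.shape[0] for x in o); o=[cv2.copyMakeBorder(x,0,h-x.shape[0],0,0,cv2.BORDER_CONSTANT) for x in o]
c=np.hstack(o); print(c.shape); cv2.imwrite("pics/n10.png",c)
im=cv2.imread("pics/scene0.png"); im=np.clip(im.astype(float)*1.3,0,255).astype(np.uint8)
cv2.imwrite("pics/w0.png",cv2.resize(im[170:235,318:408],None,fx=7,fy=7,interpolation=cv2.INTER_CUBIC))
```

```text
(418, 770, 3)
```

View pics/n10.png

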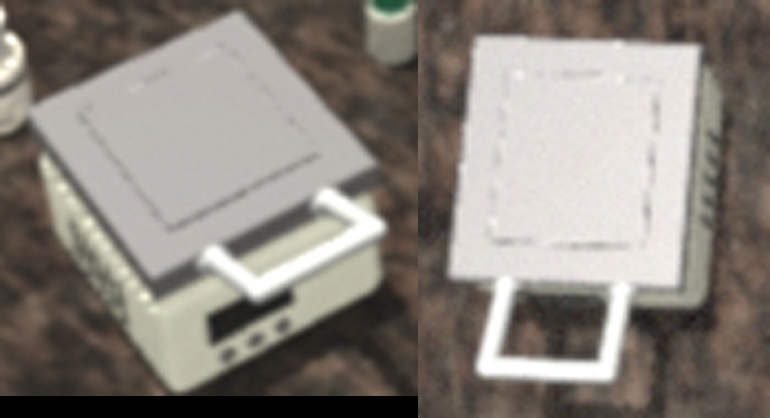

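View pics/w0.png

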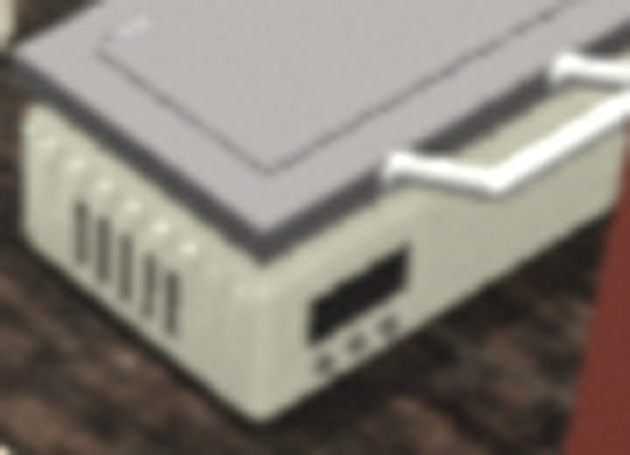

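```bash
python3 - <<'E' 2>/dev/null
from h import *
P={}
for k,a,b in (("RL",(208,183.4),(217.3,241.1)),("RR",(258.9,185.5),(264.5,217.7)),("FR",(255.7,240.5),(295.7,252)),("FL",(202,238),(244.5,278.2)),("bL",(210.2,258.6),(268.6,281.6)),("bR",(238.6,259.3),(296.4,267.3))):
    X,r=tri(a,b); P[k]=X; print(k,X,r)
w=P["RL"]-P["RR"]; ay=w[:2]/np.linalg.norm(w[:2]); ax=np.array([ay[1],-ay[0]]); print("width",np.linalg.norm(w),ax)
H=(P["RL"]+P["RR"])[:2]/2-3*ax
for k in("FL","FR","bL","bR"):
    X=P[k]; f=(X[:2]-H)@ax; a0=np.arctan2(30,172) if k[0]=="b" else np.arctan2(16,127)
    print(k,f,np.hypot(f,X[2]-82),np.arctan2(X[2]-82,-f)-a0)
E
```

```text
RL [631.6 117.5  96.8] [np.float64(0.8268436379388775), np.float64(0.5338140135136485)]
RR [608.8   2.   97.7] [np.float64(0.19911819432772845), np.float64(0.12059920416363115)]
FR [483.9  27.   96.4] [np.float64(0.9668292712168886), np.float64(0.6052137581787829)]
FL [508.  144.9  98.7] [np.float64(0.39620061515338467), np.float64(0.26369158847770696)]
bL [456.6 126.8 114.2] [np.float64(0.17932698028410626), np.float64(0.11884325649970393)]
bR [444.3  65.4 112.4] [np.float64(0.23672332159995943), np.float64(0.15261055112517868)]
width 117.72467882801914 [ 1.  -0.2]
FL -123.56661817414891 124.6937773536472 0.009235067223967414
FR -124.32843423121386 125.15466106281495 -0.010355095493829583
bL -170.51057199140203 173.51895642721246 0.01380083107583216
bR -170.6381170923078 173.33343859617696 0.003899312965066737
```

On the narrow lid the image method reads 0 ± 0.014 rad, with points about 2 mm short of the hinge. Allowing for that, the wide lid is at about 0.80 rad (45–46°), consistent with the arc estimate of 0.785. The lid hasn't moved since release, the arm is clear, and the narrow lid is shut, so I'm handing in.

Run:
```python
from cell import ticket
print(ticket.job_done())
```

```text
the job is handed in; nothing more can be done
None
```

The wide incubator's lid is standing open at about 45–46°, and I handed the job in at roughly 15 s of the 29 s allowed. The arm had let go and moved well aside. In the images the narrow lid measured 0 ± 0.014 rad, so it is still shut.

- **First grasp missed:** the fingers closed on nothing, just above the bar. Two-view measurement showed the fingertips ending about 32 mm short of the reported TCP. I went lower, and the second grasp held, with the opening at about 9 mm.
- **Lift force:** the load peaked at about 37 N at the wrist partway up, because my path cut slightly inside the lid's arc. I eased that to about 5 N before letting go.
- **Final angle:** the checks did not agree exactly. The tool's path around the hinge gives 0.784 rad. The final images, taken raw, give 0.775–0.84, mostly about 0.82. Allowing for a roughly 2 mm hinge error seen on the narrow lid brings them to about 0.80. My best estimate is 0.80 ± 0.02 rad against the 0.785 asked.
- **After release:** comparing pictures from before and after showed no real movement of the lid. The last force reading was about zero.

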